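# Shim the drilling jig until the jaw is snug

## Task

On the blue drilling jig the sliding jaw cannot reach the brown hardboard work, so shim the gap: one at a time, stand the two thick grey spacer plates with red tabs upright on the bed between the work and the jaw, each square to the work's edge and centred along it, one behind the other. Then slide the jaw by its yellow handle towards the work until work, plates and jaw sit snug with no play, and let go.

Things in the scene. Friction and masses are not known exactly. Their poses are not given: they have to be found in the camera images.
- plate_a_center (a point): one of two identical spacer plates: dark grey aluminium, 24 mm thick (x), 70 wide (y), 32 high, standing on its long edge; on the middle of its top a red grip tab, 14 mm (x) by 30 (y), 44 tall; 76 mm high overall, about 170 g. Point: its centre, 38 mm above its underside (the tab spans 6 mm below to 38 mm above it), z up. On the table at first.
- plate_b_center (a point): one of two identical spacer plates: dark grey aluminium, 24 mm thick (x), 70 wide (y), 32 high, standing on its long edge; on the middle of its top a red grip tab, 14 mm (x) by 30 (y), 44 tall; 76 mm high overall, about 170 g. Point: its centre, 38 mm above its underside (the tab spans 6 mm below to 38 mm above it), z up. On the table at first.
- work_edge (a point): fixed brown hardboard work with four holes, 110 mm long, 106 wide, 34 high, before a 50 mm high steel stop, on the jig's blue bed (130 mm wide, its top 12 mm above the table). Point: middle of the foot of the edge facing the gap, at the bed's top; x points into the work, y along the edge, z up. The gap (negative x) is 72 to 98 mm wide at first, open above and at both ends.
- jaw_handle (a point): centre of the jaw's yellow handle, 14 mm (x) by 36 (y), 44 tall, its top 78 mm above the bed, on a dark jaw 24 mm thick (x), 110 wide, 35 high. Axes as the work's. The jaw slides only along x, in line with the work_edge point; its face is 12 mm ahead (+x) of the handle's centre. About 3 to 5 N moves it; it stays put. Its travel ends 30 to 40 mm short of the work: one plate stays loose.

How it is judged:
By the outcome, as a careful person would: the job done as asked, in the order asked, and still so for the second after the job is handed in, with the robot touching nothing.
It also fails if it takes over 64 s, if anything falls off the work surface, if the arm or the gripper's body presses on something with over 40 N, if the wrist force passes 120 N, or if a joint passes its speed limit or range.

## Robot

A 6-joint arm with a two-finger parallel gripper is mounted at the origin on the work surface. World frame = base frame: x ahead of the robot, y to its left, z up, the work surface at z = 0. Lengths are in mm, angles in rad, forces in N, time in s.
With the tool pointing down it reaches from about 275 to 750 mm from the base axis. Payload 10.2 kg.
Tool frame: the origin (TCP) lies on the centre line of the jaws, within the pads' length; the fingertips stand 17 mm ahead of it and the grasp point (between the pads) lies 2 mm behind it (ctrl.tip_extent is the distance from the TCP to the fingertips, in mm); z points along the fingers, y is the line along which they close (so a half turn about z gives the same grasp; the last joint's range is limited). The gripper opens to 85 mm and grips with 20 to 120 N. Pads are 22 mm wide; open, the fingers measure 114 mm over their backs; the gripper's body (76 mm by 85 mm) begins 54 mm behind the grasp point. The pads swing forward as they close: fully open they stand 13 mm farther back than shut.
Start: joints at [-1.463, 0.313, 1.498, -0, 1.331, -0.223], TCP at [170.507, -496.547, 248.294] pointing down, gripper open.
Joint ranges: [-2.94, 2.94], [-0.97, 2.17], [0.19, 2.56], [-1.23, 4.37], [0.02, 3.11], [-2.88, 2.88]. Speed limits (rad/s): [2.39, 2.39, 3.01, 3.14, 3.14, 3.14].

## Interface

Orientations are given as a unit quaternion [w, x, y, z].
In Python, from rig import sensors, capture, ctrl, cut_out, place_of gives the robot as it stands.
- The arm moves only by the shell command python3 -m jog 'ROWS' [FORCE]. ROWS is JSON, a list of rows, each a list of 3 entries, a list of its own where there are three numbers: the shift along the world's x, y, z in mm, then the turn, a rotation vector about the world's x, y, z in degrees, then the closure, from 0 (fully open) to 1 (shut). A call has exactly 8 rows; each row is the pose to reach, as a shift and turn from the pose commanded when the call began; what a row does not reach only later rows make up. A row lasts 1/12 s, in which the tool goes at most 41.7 mm and 7.16 degrees, less where a joint would pass 70% of its speed; a pose out of reach is approached as far as the arm can. A call with a gripper value outside its range is refused whole. The fingers move at their own pace and stop on an object; FORCE is the grip in N (left out, the last holds). Time passes only in rows, so rows that repeat a pose let the fingers close, or fill a call up. It gives the time, the measured TCP pose, the force and the opening at its end, in the units of the state.
- sensors.sense(): the state, without advancing time (a new reading comes with each control period).
- capture(name): name is "scene" or "side" or "wrist"; returns a dict with "color" (400x640x3 uint8, blue, green, red), "z_map" (400x640 float32, mm along the optical axis (not along the pixel's ray), 0 where there is no reading), "camera_matrix" (3x3 intrinsics, pixels), "R" (3x3) and "t" (3): a world point X has camera coordinates R X + t. Camera axes: x right, y down, z forward; pixel columns grow to the right and rows downward; lengths in mm; the calibration is good to about 2 mm. A picture is of the moment at which its call begins.
- ctrl.finish_job(): hands the job in, once; it reports no verdict.
Trained networks look in a picture, given as the dict that the camera call returned (one of the last four; its "shot" number tells which), for a name from the list of things; names that differ only in an ending like _2 or _b are one class to them, and where a whole thing is asked for, a point or a joint stands for the part that bears it (a point fixed in the world has none). Each returns a list of dicts, best first, with "p" (0 to 1); they miss things now and then, are a little off and sometimes report something else, mostly with a low value. They report only what shows in the picture. A call takes as long as a camera call.
- cut_out(picture, query): "region" (400x640 bool, what is visible of it) and "box" ([left, top, right, bottom] in pixels, round what is visible of it).
- place_of(picture, query): "centre" ([row, column] in pixels: a listed point, or the origin of a listed thing).
The state is a dict: "time_s": time; "joints": joint angles; "dq": joint speeds; "tau": joint torques, N m; "eef_pos": TCP position; "ee_rot": TCP orientation; "force": force on the tool from outside, world axes, zero at the start; "wrist_torque": the same for the moment, N m; "grip_width": opening from 0.0 (shut) to 1.0 (fully open).
Only numpy, scipy, OpenCV 4.12 (cv2) and the standard library are available. Lean on these libraries where they do the work, as an engineer would, in place of code of your own. Each camera call takes 0.05 s, during which the arm holds its last target. There are 200 camera calls.

## Working session

There is one attempt and no reset: what is moved stays moved. The work goes in short steps, Python scripts to look and compute and a shell command to move; the robot and the scene stay as the last step left them, time stands still between calls to the robot, and variables do not carry over. Pictures are saved under pics/ and viewed, on a budget of 10 in all, crops included, one or two more only if the job needs it, and the job is handed in when it is done.

```bash
mkdir -p pics; cat > h.py <<'E'
import numpy as np, cv2
from rig import sensors, capture, ctrl, cut_out, place_of
def cloud(p):
    z=p["z_map"];K=p["camera_matrix"];v,u=np.indices(z.shape)
    c=np.stack([(u-K[0,2])/K[0,0]*z,(v-K[1,2])/K[1,1]*z,z],-1)
    w=(c-p["t"])@p["R"]
    w[z<=0]=np.nan
    return w
def rect(P):
    return cv2.minAreaRect(P[:,:2].astype(np.float32))
E
python3 - <<'E'
from h import *
ims=[]
for n in ("scene","side"):
    p=capture(n);W=cloud(p);ims.append(p["color"])
    for q in ("plate_a_center","work_edge","jaw_handle"):
        for d in place_of(p,q)[:3]:
            r,c=map(int,np.round(d["centre"]));print(n,q,round(d["p"],2),r,c,W[r,c].round(1))
        for d in cut_out(p,q)[:3]:
            P=W[d["region"]];P=P[~np.isnan(P[:,0])];print("  cut",round(d["p"],2),d["box"],len(P),np.percentile(P,[2,50,98],axis=0).round().tolist())
    np.savez(n,W=W,c=p["color"])
cv2.imwrite("pics/1.png",ims[0]);cv2.imwrite("pics/2.png",ims[1])
print(sensors.sense())
E
```

```text
scene plate_a_center 0.89 178 418 [597.6 337.5  47.3]
  cut 0.76 [402.2, 162.4, 432.4, 199.7] 540 [[582.0, 313.0, 2.0], [598.0, 336.0, 32.0], [605.0, 380.0, 76.0]]
scene work_edge 0.67 304 211 [ 598.4 -213.8   33.3]
  cut 0.9 [186.8, 273.6, 292.2, 366.7] 5312 [[583.0, -247.0, 17.0], [654.0, -194.0, 46.0], [714.0, -127.0, 61.0]]
scene jaw_handle 0.84 252 172 [ 494.8 -223.4   85.5]
  cut 0.55 [143.5, 239.3, 207.3, 299.7] 1734 [[456.0, -273.0, 12.0], [494.0, -224.0, 45.0], [508.0, -168.0, 91.0]]
side plate_a_center 0.45 150 333 [587.4 333.3  46.4]
  cut 0.47 [330.5, 137.2, 339.1, 167.8] 85 [[583.0, 312.0, 16.0], [589.0, 335.0, 63.0], [597.0, 355.0, 76.0]]
side work_edge 0.87 330 404 [ 579.5 -204.    17.5]
  cut 0.87 [384.5, 260.8, 509.6, 363.2] 7326 [[573.0, -249.0, 16.0], [638.0, -202.0, 45.0], [706.0, -134.0, 58.0]]
side jaw_handle 0.87 324 342 [ 480.6 -232.1   85.7]
  cut 0.76 [319.2, 305.1, 371.8, 388.5] 2300 [[464.0, -274.0, 16.0], [482.0, -236.0, 46.0], [504.0, -172.0, 91.0]]
{'time_s': 0.7, 'joints': array([-1.46340136e+00,  3.12911193e-01,  1.49772975e+00,  2.92452593e-07,
        1.33097315e+00, -2.23423146e-01]), 'dq': array([ 2.40973055e-04, -1.39871235e-03, -1.96473769e-05, -1.60456144e-04,
        3.73383825e-04, -2.69667562e-04]), 'tau': array([-1.89909784e-03, -4.12110436e+01, -2.59872293e+01, -2.63879147e-04,
        5.44469494e-04,  1.30962539e-05]), 'eef_pos': array([ 170.50615236, -496.54279051,  248.27723376]), 'ee_rot': array([-1.06925859e-05,  9.86351090e-01,  1.64655784e-01,  7.63297786e-07]), 'force': array([-0.14846147,  0.19597483,  0.7697843 ]), 'wrist_torque': array([ 0.01860076, -0.00687972, -0.00307778]), 'grip_width': 0.9973256535716954}
```

View pics/1.png

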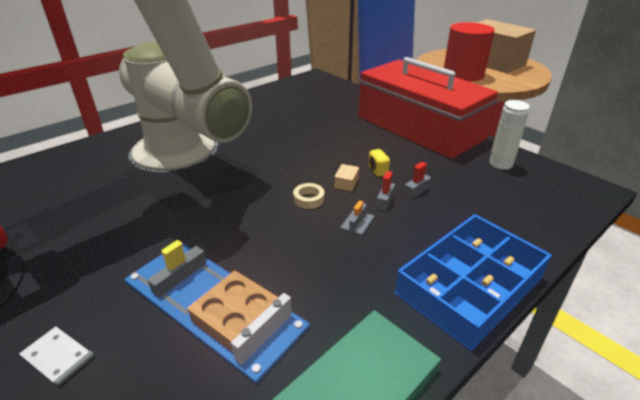

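View pics/2.png

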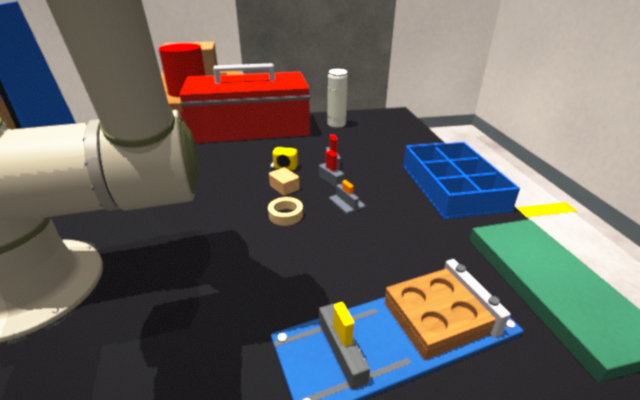

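The scene picture shows the two red-tabbed plates at about (386,182) and (418,178), with an orange-tabbed decoy at (358,215). The jig's handle is at (172,255) and the work's near edge at about (211,300).

```bash
python3 - <<'E'
from h import *
for n in ("scene","side"):
    d=np.load(n+".npz");W=d["W"];hsv=cv2.cvtColor(d["c"],cv2.COLOR_BGR2HSV);H,S,V=[hsv[...,i].astype(int) for i in range(3)]
    x,y,z=W[...,0],W[...,1],W[...,2]
    red=((H<6)|(H>174))&(S>150)&(z>20)&(z<85)&(x>480)&(x<720)&(y>200)&(y<420)
    k,l,st,_=cv2.connectedComponentsWithStats(red.astype(np.uint8))
    for i in range(1,k):
        if st[i,4]>15:
            P=W[l==i];T=P[P[:,2]>70];print(n,"red",st[i].tolist(),P.mean(0).round(),P.min(0).round(),P.max(0).round(),rect(T) if len(T)>4 else "")
    br=(H>5)&(H<20)&(S>100)&(z>42)&(z<50)&(y<-100)
    print(n,"work top",br.sum(),rect(W[br]))
    ye=(H>20)&(H<35)&(S>120)&(z>86)&(y<-100)&(z<95)
    print(n,"handle top",ye.sum(),rect(W[ye]))
    bl=(H>95)&(H<120)&(S>120)&(z>5)&(z<17)&(y<-80)&(y>-330)
    print(n,"bed",bl.sum(),rect(W[bl]))
    g=(S<90)&(z>28)&(z<36)&(x>480)&(x<720)&(y>230)&(y<420)
    k,l,st,_=cv2.connectedComponentsWithStats(g.astype(np.uint8))
    for i in range(1,k):
        if st[i,4]>10: print(n,"plate top",st[i].tolist(),rect(W[l==i]))
E
```

```text
scene red [414, 162, 13, 20, 170] [595. 343.  62.] [585. 332.  38.] [600. 362.  78.] ((592.2321166992188, 347.3517761230469), (14.099529266357422, 29.283649444580078), 2.6425507068634033)
scene red [383, 172, 10, 21, 133] [574. 252.  64.] [560. 243.  36.] [582. 275.  77.] ((569.8933715820312, 258.06982421875), (13.806961059570312, 30.42859649658203), 28.750734329223633)
scene work top 2149 ((630.5271606445312, -189.3731689453125), (102.70399475097656, 107.75727844238281), 11.889988899230957)
scene handle top 133 ((487.82275390625, -219.33526611328125), (13.48746109008789, 35.5433235168457), 15.117088317871094)
scene bed 4115 ((573.288330078125, -201.43894958496094), (340.719970703125, 131.1663055419922), 11.759743690490723)
scene plate top [406, 175, 25, 15, 127] ((592.1326293945312, 347.86383056640625), (25.3183650970459, 70.27393341064453), 2.435068368911743)
scene plate top [378, 184, 17, 18, 106] ((569.111328125, 260.278564453125), (23.61260223388672, 70.46768188476562), 25.26151466369629)
side red [326, 135, 11, 36, 305] [574. 286.  59.] [556. 242.  24.] [596. 376.  78.] ((576.1846923828125, 303.7945861816406), (122.2027587890625, 23.71029281616211), 77.88803100585938)
side work top 3403 ((633.301513671875, -187.5198974609375), (113.46778106689453, 109.95323944091797), 12.129243850708008)
side handle top 267 ((484.6014709472656, -220.3212432861328), (13.597268104553223, 35.442710876464844), 11.367684364318848)
side bed 8815 ((571.1806640625, -201.53562927246094), (339.90301513671875, 131.75057983398438), 11.723628044128418)
side plate top [337, 155, 3, 5, 11] ((598.7960205078125, 323.5564270019531), (23.161136627197266, 5.178018569946289), 77.77177429199219)
side plate top [319, 163, 25, 14, 103] ((566.2103881835938, 259.48956298828125), (25.012414932250977, 69.26731872558594), 26.4370059967041)
```

```bash
python3 -m jog '[[[41,35,0],[0,0,-3],0],[[70,60,0],[0,0,-7],0],[[101,86,0],[0,0,-7.2],0],[[132,112,0],[0,0,-7.2],0],[[163,138,0],[0,0,-7.2],0],[[194,164,0],[0,0,-7.2],0],[[225,190,0],[0,0,-7.2],0],[[256,217,0],[0,0,-7.2],0]]' 40
python3 -m jog '[[[30,25,0],[0,0,0],0],[[60,51,0],[0,0,0],0],[[90,75,0],[0,0,0],0],[[114,81,0],[0,0,0],0],[[114,81,0],[0,0,0],0],[[114,81,0],[0,0,0],0],[[114,81,0],[0,0,0],0],[[114,81,0],[0,0,0],0]]'
cat > jig.py <<'E'
from h import *
p=capture("wrist");W=cloud(p);hsv=cv2.cvtColor(p["color"],cv2.COLOR_BGR2HSV);H,S,V=[hsv[...,i].astype(int) for i in range(3)]
x,y,z=W[...,0],W[...,1],W[...,2]
for n,m in (("work",(H>5)&(H<20)&(S>100)&(z>42)&(z<50)),("handle",(H>20)&(H<35)&(S>120)&(z>86)&(z<95)),("bed",(H>95)&(H<120)&(S>100)&(z>5)&(z<17)),
  ("dark35-55",(V<130)&(S<90)&(z>40)&(z<52)),("red",((H<6)|(H>174))&(S>120)&(z>25)&(z<120))):
    k,l,st,_=cv2.connectedComponentsWithStats(m.astype(np.uint8))
    for i in range(1,k):
        if st[i,4]>60:
            P=W[l==i];print(n,st[i].tolist(),"zmed",np.median(P[:,2]).round(1),[np.round(a,1).tolist() for a in rect(P)])
np.savez("wrist",W=W,c=p["color"])
s=sensors.sense();print(s["time_s"],s["eef_pos"].round(1),s["ee_rot"].round(4),s["force"].round(1),s["grip_width"])
E
python3 jig.py; python3 -c "
import numpy as np,cv2;cv2.imwrite('pics/3.png',np.load('wrist.npz')['c'])"
```

```text
time_s: 1.37
eef_pos: [426.1, -279.4, 248.5]
ee_rot: [0.0, 0.995, 0.102, 0.0]
force: [-0.1, -0.2, -0.7]
grip_width: 1.002
time_s: 2.03
eef_pos: [538.1, -200.7, 248.4]
ee_rot: [0.0, 0.995, 0.102, -0.0]
force: [1.1, 0.5, 0.6]
grip_width: 1.0
work [278, 45, 96, 104, 6014] zmed 46.8 [[634.4, -189.8], [108.4, 104.3], 11.8]
work [2, 75, 28, 13, 114] zmed 46.2 [[580.3, 148.0], [7.8, 29.8], 37.1]
handle [311, 232, 30, 4, 82] zmed 89.1 [[493.1, -219.2], [2.3, 32.2], 12.0]
bed [269, 2, 114, 21, 1963] zmed 12.2 [[729.1, -170.7], [21.9, 130.2], 11.9]
bed [271, 45, 110, 226, 6845] zmed 12.4 [[551.8, -207.6], [294.7, 130.3], 11.7]
bed [296, 235, 57, 36, 1604] zmed 12.6 [[434.0, -231.7], [55.8, 80.2], 10.8]
dark35-55 [288, 41, 77, 3, 91] zmed 49.1 [[689.2, -178.8], [0.9, 80.0], 11.6]
dark35-55 [283, 216, 84, 8, 285] zmed 45.9 [[495.6, -218.5], [6.8, 104.8], 11.9]
dark35-55 [463, 366, 44, 24, 407] zmed 46.1 [[302.8, -500.5], [8.9, 64.4], 40.3]
2.0833 [ 538.1 -200.7  248.5] [1.000e-04 9.948e-01 1.017e-01 0.000e+00] [ 0.6 -0.2  0. ] 0.9984218162452777
```

View pics/3.png

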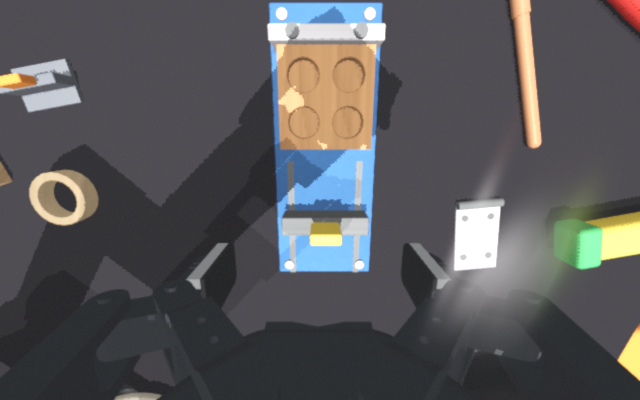

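The wrist view is aligned with the jig. The work's front edge is at row 150, the jaw face at row 212 and the yellow handle at (325,234). Next I go over plate B.

```bash
python3 -m jog '[[[0,40,0],[0,0,3],0],[[0,81,0],[0,0,6],0],[[0,122,0],[0,0,9],0],[[0,163,0],[0,0,12],0],[[0,204,0],[0,0,14],0],[[0,245,0],[0,0,14],0],[[0,286,0],[0,0,14],0],[[0,327,0],[0,0,14],0]]' 40
python3 -m jog '[[[0,40,0],[0,0,0],0],[[0,81,0],[0,0,0],0],[[10,122,0],[0,0,0],0],[[12,130,0],[0,0,0],0],[[12,130,0],[0,0,0],0],[[12,130,0],[0,0,0],0],[[12,130,0],[0,0,0],0],[[12,130,0],[0,0,0],0]]'
python3 jig.py; python3 - <<'E'
from h import *
d=np.load('wrist.npz');cv2.imwrite('pics/4.png',d['c']);W=d["W"];z=W[...,2];c=d["c"].max(-1)
m=(z>27)&(z<36)
k,l,st,_=cv2.connectedComponentsWithStats(m.astype(np.uint8))
for i in range(1,k):
    if st[i,4]>60:P=W[l==i];print(st[i].tolist(),np.median(P[:,2]).round(1),[np.round(a,1).tolist() for a in rect(P)])
for f in ("scene","side"):
    W=np.load(f+".npz")["W"];m=(W[...,2]>45)&(W[...,0]>450)&(W[...,0]<720)&(W[...,1]>180)&(W[...,1]<460);P=W[m]
    Hh=np.histogram2d(P[:,0],P[:,1],bins=[range(450,721,30),range(180,461,20)])[0].astype(int);print(f);print(Hh)
E
```

```text
time_s: 2.75
eef_pos: [538.2, 128.1, 248.8]
ee_rot: [0.0, 0.975, 0.222, 0.0]
force: [0.9, -0.5, 0.2]
grip_width: 0.998
time_s: 3.42
eef_pos: [551.0, 255.3, 248.6]
ee_rot: [0.0, 0.975, 0.222, 0.0]
force: [-1.2, -0.3, -0.1]
grip_width: 0.998
work [590, 224, 47, 74, 378] zmed 44.6 [[624.1, -138.5], [108.9, 4.7], 12.0]
work [610, 272, 27, 24, 145] zmed 44.5 [[602.7, -178.4], [22.8, 35.9], 75.5]
bed [383, 0, 160, 88, 874] zmed 11.4 [[770.5, 167.7], [2.2, 218.0], 0.1]
bed [451, 0, 66, 30, 711] zmed 5.8 [[817.8, 173.5], [64.0, 35.5], 89.0]
bed [537, 0, 45, 63, 1041] zmed 6.9 [[824.7, 89.6], [54.6, 50.3], 88.7]
bed [520, 4, 20, 45, 259] zmed 5.7 [[820.4, 107.9], [45.7, 21.4], 40.4]
bed [549, 177, 91, 167, 3840] zmed 12.6 [[616.0, -181.1], [247.9, 109.3], 12.3]
bed [606, 308, 30, 40, 328] zmed 12.8 [[542.6, -267.8], [72.3, 21.1], 18.5]
red [0, 21, 99, 313, 18356] zmed 71.4 [[397.6, 543.1], [373.2, 107.2], 16.8]
red [245, 105, 30, 22, 119] zmed 74.7 [[597.6, 344.4], [29.1, 10.5], 68.7]
red [309, 163, 27, 16, 417] zmed 76.1 [[569.9, 258.7], [13.4, 28.5], 26.0]
3.4667 [551.  255.5 248.6] [1.000e
[... 1043 characters left out ...]
 0  0  0  0  0  0]
 [ 0  0  0 15 19  0  0  0  0  0  0  0  0  0]
 [ 0  0  0 85 19  0  0 76 79 10  0  0  0  0]
 [ 0  0  0  0  0  0  0  0  1  0  0  0  0  0]
 [ 0  0  0  0  0  0  0  0  0  0  0  0  0  0]
 [ 0  0  0  0  0  0  0  0  0  0  0  0  0  0]
 [ 0  0  0  0  0  0  0  0  0  0  0  0  0  0]]
side
[[ 0  0  0  0  0  0  0 39 32  4  0  0  0  0]
 [ 0  0  0  0  0  0  0 15 11  0  0  0  0  0]
 [ 0  0  0  0  0  0  0  0  0  0  0  0  0  0]
 [ 0  0  0 80 35  0  0  0  0  0  0  0  0  0]
 [ 0  0  0 42  0  0  0 67 30  3  0  0  0  0]
 [ 0  0  0  0  0  0  0  0  0  0  0  0  0  0]
 [ 0  0  0  0  0  0  0  0  0  0  0  0  0  0]
 [ 0  0  0  0  0  0  0  0  0  0  0  0  0  0]
 [ 0  0  0  0  0  0  0  0  0  0  0  0  0  0]]
```

View pics/4.png

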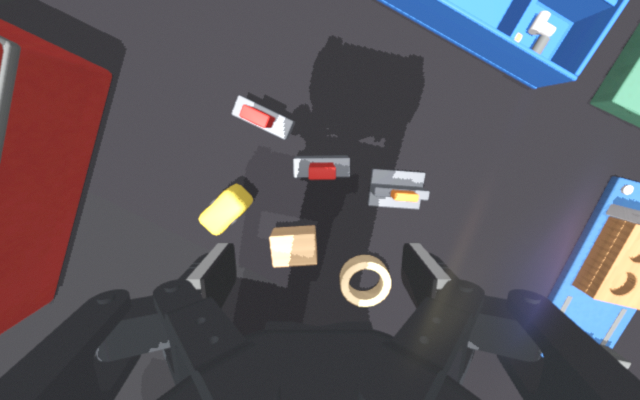

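Plate B is at (569.7,258.8) with yaw 26.1°, its tab at pixel (322,171). Plate A's tab is at (255,116). I descend on B with the fingers closing along its width.

```bash
python3 -m jog '[[[10,2,-35],[0,0,0.5],0],[[18.7,3.3,-70],[0,0,0.5],0],[[18.7,3.3,-110],[0,0,0.5],0],[[18.7,3.3,-145],[0,0,0.5],0],[[18.7,3.3,-170],[0,0,0.5],0],[[18.7,3.3,-185],[0,0,0.5],0],[[18.7,3.3,-191.5],[0,0,0.5],0],[[18.7,3.3,-191.5],[0,0,0.5],0]]' 40
python3 -m jog '[[[0,0,0],[0,0,0],0.4],[[0,0,0],[0,0,0],0.8],[[0,0,0],[0,0,0],1],[[0,0,0],[0,0,0],1],[[0,0,0],[0,0,0],1],[[0,0,0],[0,0,0],1],[[0,0,0],[0,0,0],1],[[0,0,0],[0,0,0],1]]' 50
```

```text
time_s: 4.13
eef_pos: [569.1, 259.4, 55.8]
ee_rot: [0.0, 0.974, 0.227, -0.001]
force: [-0.3, 0.0, 0.5]
grip_width: 1.0
time_s: 4.8
eef_pos: [570.0, 260.3, 57.7]
ee_rot: [0.0, 0.974, 0.227, 0.001]
force: [0.4, -1.7, 5.8]
grip_width: 0.344
```

```bash
python3 -m jog '[[[0,0,15],[0,0,0],1],[[0,0,45],[0,0,0],1],[[0,0,80],[0,0,0],1],[[0,-20,115],[0,0,0],1],[[0,-55,125],[0,0,0],1],[[0,-92,125],[0,0,-2],1],[[0,-129,125],[0,0,-4],1],[[0,-166,125],[0,0,-6],1]]'
python3 -m jog '[[[0,-37,0],[0,0,-2],1],[[0,-74,0],[0,0,-4],1],[[0,-111,0],[0,0,-6],1],[[0,-148,0],[0,0,-8],1],[[-2,-185,0],[0,0,-8.3],1],[[-4.2,-222,0],[0,0,-8.3],1],[[-4.2,-259,0],[0,0,-8.3],1],[[-4.2,-283,0],[0,0,-8.3],1]]'
cat > near.py <<'E'
from h import *
import sys
U=np.array([.9792,.2028]);Vv=np.array([-.2028,.9792]);E0=np.array([580.5,-201.0])
for cam in sys.argv[1:]:
    p=capture(cam);W=cloud(p);hsv=cv2.cvtColor(p["color"],cv2.COLOR_BGR2HSV);H,S,V=[hsv[...,i].astype(int) for i in range(3)]
    x,y,z=W[...,0],W[...,1],W[...,2]
    R=(x>430)&(x<760)&(y<-80)&(y>-330)
    for n,m in (("work",R&(H>5)&(H<20)&(S>100)&(z>42)&(z<50)),("handle",R&(H>20)&(H<35)&(S>120)&(z>50)&(z<95)),("red",R&((H<6)|(H>174))&(S>120)),
      ("dark top",R&(S<90)&(z>38)&(z<52)),("red85",R&((H<6)|(H>174))&(S>120)&(z>84)&(z<93))):
        k,l,st,_=cv2.connectedComponentsWithStats(m.astype(np.uint8))
        for i in range(1,k):
            if st[i,4]>40:
                P=W[l==i];r=rect(P);q=P[:,:2]-E0;a=q@U;b=q@Vv
                print(cam,n,st[i].tolist(),"z",np.percentile(P[:,2],[2,98]).round(1),"u",np.percentile(a,[1,99]).round(1),"v",np.percentile(b,[1,99]).round(1),[np.round(t,1).tolist() for t in r])
    cv2.imwrite(f"pics/l_{cam}.png",p["color"])
s=sensors.sense();r=s["ee_rot"];q=s["eef_pos"][:2]-E0
print(s["time_s"],s["eef_pos"].round(1),"uv",(q@U).round(1),(q@Vv).round(1),"yaw",np.degrees(2*np.arctan2(r[2],r[1])).round(2),s["force"].round(1),s["grip_width"])
E
python3 near.py wrist scene side
```

```text
time_s: 5.47
eef_pos: [569.0, 92.9, 181.8]
ee_rot: [-0.0, 0.985, 0.175, -0.0]
force: [-0.3, -0.5, -1.2]
grip_width: 0.342
time_s: 6.13
eef_pos: [564.6, -191.9, 181.4]
ee_rot: [0.0, 0.995, 0.103, -0.0]
force: [-0.3, -0.7, -1.4]
grip_width: 0.342
wrist work [271, 58, 122, 126, 9060] z [45.  48.3] u [  1.6 109.2] v [-51.3  51.4] [[634.3, -189.7], [109.5, 104.9], 11.9]
wrist red [285, 236, 68, 61, 3798] z [161.8 201.2] u [-19.9  -7.1] v [-3.1 25.8] [[564.5, -192.9], [14.8, 29.9], 10.3]
wrist dark top [262, 54, 140, 130, 1011] z [41.8 51.4] u [  0.5 111.4] v [-56.6  56.3] [[635.3, -189.6], [111.4, 117.4], 11.7]
wrist dark top [272, 97, 24, 27, 291] z [45.4 48.2] u [55.7 75.6] v [33.1 52.5] [[636.9, -144.8], [27.4, 12.7], 65.4]
wrist dark top [275, 174, 37, 10, 45] z [45.7 48.2] u [0.2 8.6] v [18.6 52.6] [[573.8, -165.3], [35.3, 8.3], 87.7]
scene work [188, 271, 89, 70, 2165] z [42.8 48.4] u [  1.8 101.6] v [-51.9  53.5] [[630.8, -189.0], [103.0, 108.4], 12.0]
scene handle [162, 241, 23, 29, 343] z [51.4 91.2] u [-101.4  -86.9] v [-17.2  13.5] [[487.6, -220.9], [16.4, 33.8], 12.3]
scene re
[... 476 characters left out ...]

side work [386, 269, 110, 79, 3071] z [42.6 47.6] u [ -1.6 109.3] v [-51.7  53.1] [[633.0, -187.8], [114.6, 109.6], 12.3]
side handle [333, 303, 21, 43, 639] z [51.7 91.3] u [-104.5  -91.5] v [-17.2  16.6] [[484.8, -220.4], [14.0, 36.3], 11.8]
side red [391, 215, 17, 44, 505] z [159.  209.2] u [-26.9  -8.9] v [-4.9 27.9] [[556.7, -193.2], [42.6, 16.6], 74.1]
side dark top [444, 264, 64, 63, 258] z [38.3 51.8] u [108.4 123.1] v [-58.8  59.9] [[688.0, -178.2], [14.5, 120.3], 18.1]
side dark top [319, 304, 50, 75, 1070] z [38.7 47.9] u [-109.5  -85.9] v [-53.8  54. ] [[484.8, -220.0], [24.4, 110.8], 11.9]
6.2833 [ 564.9 -190.1  181.2] uv -13.1 13.9 yaw 11.8 [ 0.3  0.7 -1. ] 0.34409782892151947
```

```bash
python3 -m jog '[[[0.3,-6,-15],[0,0,0],1],[[0.6,-12.3,-35],[0,0,0],1],[[0.6,-12.3,-55],[0,0,0],1],[[0.6,-12.3,-66],[0,0,0],1],[[0.6,-12.3,-66],[0,0,0],1],[[0.6,-12.3,-66],[0,0,0],1],[[0.6,-12.3,-66],[0,0,0],1],[[0.6,-12.3,-66],[0,0,0],1]]'
python3 near.py wrist side; cp pics/l_wrist.png pics/5.png
```

```text
time_s: 6.95
eef_pos: [566.5, -201.0, 117.1]
ee_rot: [0.001, 0.995, 0.104, 0.001]
force: [0.8, 0.2, -1.4]
grip_width: 0.344
wrist work [242, 33, 160, 168, 16779] z [44.9 48.3] u [  1.5 108.8] v [-51.3  51.4] [[634.5, -189.9], [110.0, 104.9], 11.6]
wrist handle [298, 308, 45, 18, 666] z [50.6 69.1] u [-90.1 -87.8] v [-16.6  16.8] [[493.3, -218.8], [3.1, 34.0], 12.9]
wrist red [285, 236, 68, 62, 3858] z [ 97.5 136.8] u [-20.7  -7.1] v [-12.4  16.5] [[564.8, -202.0], [17.8, 30.3], 11.0]
wrist dark top [227, 27, 191, 97, 1817] z [42.9 51.8] u [ 66.4 111.6] v [-57.1  56.8] [[667.8, -180.6], [56.7, 117.4], 5.7]
wrist dark top [379, 125, 21, 77, 115] z [45.4 48.4] u [-0.2 53.2] v [-53.4 -43.3] [[616.8, -247.3], [54.9, 10.0], 1.2]
wrist dark top [279, 298, 80, 24, 1045] z [44.4 48.2] u [-102.7  -83.3] v [-31.   33.4] [[489.2, -218.5], [20.9, 65.6], 12.6]
side work [414, 271, 82, 77, 2412] z [42.7 47.6] u [ -1.1 109.3] v [-51.8  42.3] [[633.8, -191.9], [113.6, 102.2], 12.9]
side handle [333, 303, 21, 43, 633] z [52.3 91.2] u [-104.5  -91.4] v [-17.2  17.3] [[484.6, -220.4], [13.8, 35.7], 11.2]
side red [390, 259, 15, 42, 440] z [ 94.8 156.9] u [-31.5 -11.8] v [-14.7  18.9] [[559.9, -203.8], [40.8, 14.8], 86.4]
side dark top [449, 269, 59, 58, 239] z [39.  51.9] u [108.3 122.6] v [-58.7  47. ] [[688.7, -184.2], [15.2, 108.8], 19.2]
side dark top [319, 304, 51, 76, 1065] z [39.  47.9] u [-109.5  -86. ] v [-53.7  54.3] [[484.7, -220.0], [24.7, 110.6], 12.1]
7.05 [ 566.2 -201.1  116.8] uv -14.0 2.8 yaw 11.96 [-0.6  0.3 -1.5] 0.3469643202162254
```

View pics/5.png

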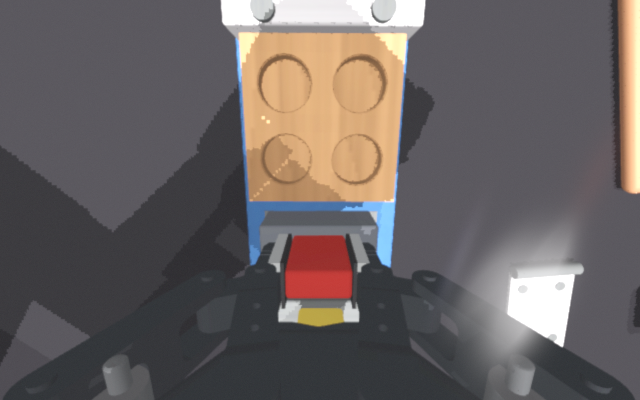

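The plate hangs just in front of the work. Its red tab is at (320,265) and the work's edge at row 202. I lower it about 2 mm further back and sideways.

```bash
python3 -m jog '[[[-1.5,-2.4,-4],[0,0,0],1],[[-1.5,-2.4,-14],[0,0,0],1],[[-1.5,-2.4,-26],[0,0,0],1],[[-1.5,-2.4,-36],[0,0,0],1],[[-1.5,-2.4,-42],[0,0,0],1],[[-1.5,-2.4,-45],[0,0,0],1],[[-1.5,-2.4,-46.5],[0,0,0],1],[[-1.5,-2.4,-46.5],[0,0,0],1]]'
python3 near.py wrist
```

```text
time_s: 7.72
eef_pos: [564.3, -203.2, 69.7]
ee_rot: [-0.0, 0.995, 0.104, -0.0]
force: [-1.8, 0.8, 4.8]
grip_width: 0.347
wrist work [213, 0, 214, 218, 26721] z [44.2 48.2] u [  1.4 106. ] v [-52.1  51.8] [[633.2, -190.2], [107.1, 106.8], 11.9]
wrist red [285, 236, 68, 62, 3850] z [49.8 89.4] u [-23.   -9.7] v [-14.1  14.7] [[564.1, -203.8], [14.9, 30.2], 11.8]
wrist dark top [207, 0, 47, 62, 1485] z [45.4 48.3] u [ 81.7 106.7] v [33.6 52.8] [[663.8, -140.8], [26.7, 22.1], 10.7]
wrist dark top [365, 0, 70, 74, 2499] z [45.4 48.4] u [ 79.4 107.1] v [-53.1 -23. ] [[677.7, -219.0], [31.9, 32.7], 11.6]
wrist dark top [259, 222, 120, 29, 1797] z [38.6 45.7] u [-18.4  -5. ] v [-34.2  34.3] [[568.1, -203.5], [16.3, 70.2], 11.5]
wrist red85 [285, 265, 68, 33, 2086] z [84.7 89.5] u [-23.3  -9.8] v [-14.2  14.8] [[564.1, -204.2], [14.7, 29.5], 11.8]
7.7667 [ 564.4 -203.3   69.7] uv -16.3 1.1 yaw 11.97 [-2.7  1.9  3.1] 0.3497501954084489
```

```bash
python3 -m jog '[[[0,0,0],[0,0,0],0.5],[[0,0,0],[0,0,0],0.2],[[0,0,0],[0,0,0],0],[[0,0,0],[0,0,0],0],[[0,0,0],[0,0,0],0],[[0,0,20],[0,0,0],0],[[0,0,50],[0,0,0],0],[[0,0,90],[0,0,0],0]]'
python3 -m jog '[[[0,10,38],[0,0,0],0],[[0,45,70],[0,0,0],0],[[0,84,85],[0,0,0],0],[[0,124,90],[0,0,0],0],[[0,164,90],[0,0,0],0],[[0,204,90],[0,0,0],0],[[0,244,90],[0,0,0],0],[[0,284,90],[0,0,0],0]]'
python3 near.py scene
python3 -m jog '[[[0,40,0],[0,0,-2],0],[[0,80,0],[0,0,-4],0],[[0,120,0],[0,0,-6],0],[[0,160,0],[0,0,-8],0],[[2,200,0],[0,0,-10],0],[[6,240,0],[0,0,-10],0],[[6,240,0],[0,0,-10],0],[[6,240,0],[0,0,-10],0]]'
python3 jig.py | grep -E "red|^[0-9]"; python3 - <<'E'
from h import *
d=np.load('wrist.npz');cv2.imwrite('pics/6.png',d['c']);W=d["W"];z=W[...,2]
m=(z>27)&(z<36)&(abs(W[...,0]-592)<80)&(abs(W[...,1]-347)<80)
k,l,st,_=cv2.connectedComponentsWithStats(m.astype(np.uint8))
for i in range(1,k):
    if st[i,4]>60:P=W[l==i];print(st[i].tolist(),np.median(P[:,2]).round(1),[np.round(a,1).tolist() for a in rect(P)])
E
```

```text
time_s: 8.43
eef_pos: [563.3, -202.9, 158.1]
ee_rot: [-0.002, 0.995, 0.104, -0.002]
force: [0.5, -0.1, 0.2]
grip_width: 1.001
time_s: 9.1
eef_pos: [564.0, 82.6, 249.5]
ee_rot: [0.0, 0.995, 0.104, 0.0]
force: [1.2, -0.4, -0.2]
grip_width: 1.002
scene work [188, 271, 89, 70, 2192] z [42.7 48.4] u [  0.5 101.2] v [-51.9  53.5] [[627.8, -190.2], [108.6, 108.0], 11.5]
scene handle [162, 241, 23, 29, 409] z [51.7 91.5] u [-101.2  -87.1] v [-17.2  16.4] [[488.3, -220.1], [14.8, 35.2], 11.2]
scene red [192, 260, 21, 30, 395] z [24.2 89. ] u [-84.4  -9.1] v [-14.   45.5] [[529.7, -194.7], [28.5, 96.9], 74.0]
scene dark top [148, 246, 57, 43, 630] z [38.5 48.4] u [-107.3  -82.5] v [-53.9  54.7] [[486.8, -219.5], [26.8, 110.7], 12.2]
scene dark top [186, 271, 41, 31, 311] z [40.6 46.7] u [-29.1  -4.8] v [-34.   35.3] [[565.2, -203.4], [29.7, 70.7], 11.1]
scene dark top [232, 300, 59, 55, 358] z [38.5 51.6] u [114.1 127.8] v [-59.   58.4] [[704.2, -175.8], [15.5, 119.3], 4.8]
scene dark top [245, 302, 28, 26, 55] z [44.2 48.3] u [101.5 105.7] v [-21.2  40.3] [[680.2, -170.4], [4.2, 62.9], 10.4]
scene red85 [193, 261, 17, 15, 128] z [84.1 89.5] u [-23.5  -9.6] v [-13.9  13.6] [[563.3, -204.2], [15.8, 28.4], 10.8]
9.15 [563.4  89.  249.6] uv 42.1 287.4 yaw 12.25 [-0.5  6.5  0. ] 1.0010816522622112
time_s: 9.82
eef_pos: [570.0, 322.1, 248.5]
ee_rot: [0.0, 1.0, 0.019, -0.0]
force: [-0.4, -0.5, -1.1]
grip_width: 1.001
red [283, 159, 27, 16, 336] zmed 76.0 [[592.4, 346.3], [14.0, 27.5], 0.9]
red [0, 177, 162, 122, 7635] zmed 72.2 [[528.6, 587.7], [227.4, 112.9], 49.1]
red [127, 350, 47, 50, 1670] zmed 75.3 [[290.6, 538.7], [3.1, 116.3], 89.7]
9.8667 [570.3 320.7 248.8] [ 3.000e-04  9.998e-01  1.750e-02 -3.000e-04] [-0.5 -0.3 -0.1] 1.0002754504118292
[270, 153, 57, 21, 686] 32.3 [[592.3, 347.1], [24.0, 69.3], 0.6]
```

View pics/6.png

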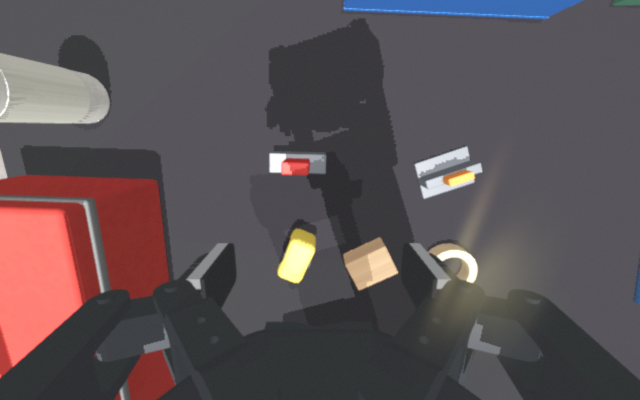

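Plate A's tab is at (296,167), with clear space round it. I measure it at (592.3,347.3), yaw 0.7°.

```bash
python3 -m jog '[[[11,14,-30],[0,0,-1.3],0],[[22,27,-60],[0,0,-1.3],0],[[22,27,-100],[0,0,-1.3],0],[[22,27,-140],[0,0,-1.3],0],[[22,27,-168],[0,0,-1.3],0],[[22,27,-184],[0,0,-1.3],0],[[22,27,-191],[0,0,-1.3],0],[[22,27,-191],[0,0,-1.3],0]]' 50
python3 -m jog '[[[0,0,0],[0,0,0],0.4],[[0,0,0],[0,0,0],0.8],[[0,0,0],[0,0,0],1],[[0,0,0],[0,0,0],1],[[0,0,0],[0,0,0],1],[[0,0,0],[0,0,0],1],[[0,0,0],[0,0,0],1],[[0,0,0],[0,0,0],1]]'
python3 -m jog '[[[0,0,15],[0,0,0],1],[[0,0,45],[0,0,0],1],[[0,0,80],[0,0,0],1],[[-3,-20,115],[0,0,1],1],[[-6,-55,125],[0,0,3],1],[[-9,-92,125],[0,0,5],1],[[-12,-129,125],[0,0,7],1],[[-15,-166,125],[0,0,9],1]]'
python3 -m jog '[[[-5,-38,0],[0,0,2],1],[[-10,-76,0],[0,0,2],1],[[-15,-114,0],[0,0,2],1],[[-20,-152,0],[0,0,2],1],[[-25,-190,0],[0,0,2],1],[[-30,-228,0],[0,0,2],1],[[-34,-266,0],[0,0,2],1],[[-37,-304,0],[0,0,2],1]]'
```

```text
time_s: 10.53
eef_pos: [592.3, 346.0, 57.2]
ee_rot: [0.0, 1.0, 0.005, -0.001]
force: [0.0, -0.4, 0.2]
grip_width: 0.999
time_s: 11.2
eef_pos: [592.7, 347.7, 59.3]
ee_rot: [-0.0, 1.0, 0.006, 0.001]
force: [-1.3, -0.4, 5.8]
grip_width: 0.343
time_s: 11.87
eef_pos: [576.6, 180.1, 183.1]
ee_rot: [0.0, 0.996, 0.085, -0.0]
force: [1.0, -0.0, -2.3]
grip_width: 0.344
time_s: 12.53
eef_pos: [539.6, -124.1, 183.1]
ee_rot: [-0.0, 0.995, 0.102, -0.0]
force: [0.5, 0.5, -2.8]
grip_width: 0.34
```

```bash
python3 -m jog '[[[-1,-35,0],[0,0,0],1],[[-2,-65,0],[0,0,0],1],[[-2.5,-82,0],[0,0,0],1],[[-2.5,-82,-3],[0,0,0],1],[[-2.5,-82,-3],[0,0,0],1],[[-2.5,-82,-3],[0,0,0],1],[[-2.5,-82,-3],[0,0,0],1],[[-2.5,-82,-3],[0,0,0],1]]'
python3 near.py wrist scene; cp pics/l_wrist.png pics/7.png
```

```text
time_s: 13.2
eef_pos: [538.1, -203.4, 180.4]
ee_rot: [-0.0, 0.995, 0.102, 0.0]
force: [-0.2, 0.0, -2.3]
grip_width: 0.342
wrist work [265, 20, 121, 134, 9478] z [44.8 48.3] u [  1.6 108.6] v [-51.2  51. ] [[634.5, -189.8], [109.2, 104.6], 11.7]
wrist red [307, 166, 37, 23, 784] z [54.7 89.6] u [-23.6 -10.2] v [-13.7  14.4] [[563.9, -204.5], [13.7, 28.9], 11.7]
wrist red [285, 234, 67, 61, 3691] z [158.8 198.5] u [-47.8 -35.1] v [-9.  19.8] [[538.3, -204.3], [14.5, 29.4], 12.1]
wrist dark top [253, 15, 146, 110, 1960] z [43.2 51.4] u [ 42.6 111.6] v [-56.5  56. ] [[652.2, -183.6], [85.2, 118.2], 7.3]
wrist dark top [273, 98, 13, 11, 87] z [45.5 48.4] u [40.3 48.8] v [34.9 45.4] [[616.1, -152.0], [7.3, 10.6], 54.6]
wrist dark top [370, 126, 14, 28, 41] z [45.5 48.3] u [ 0.6 24.6] v [-53.4 -43. ] [[601.9, -249.8], [9.3, 26.4], 78.6]
wrist dark top [288, 159, 73, 26, 1186] z [41.5 46.5] u [-29.1  -5.2] v [-34.2  34.2] [[563.8, -204.4], [24.1, 69.4], 12.6]
wrist red85 [307, 171, 37, 18, 620] z [84.6 89.6] u [-23.7 -10.2] v [-13.8  14.4] [[563.9, -204.5], [13.7, 28.9], 11.7]
scene work [18
[... 466 characters left out ...]

scene dark top [148, 246, 57, 43, 620] z [38.7 48.1] u [-106.9  -82.2] v [-53.8  54.3] [[487.5, -219.2], [27.3, 110.5], 11.0]
scene dark top [186, 271, 41, 31, 326] z [39.8 47. ] u [-28.1  -4.6] v [-33.6  36.1] [[566.2, -202.5], [29.1, 70.6], 12.9]
scene dark top [232, 301, 59, 54, 364] z [38.4 51.7] u [114.8 128.2] v [-59.   58.1] [[704.8, -175.9], [15.7, 119.0], 5.0]
scene dark top [230, 302, 43, 42, 82] z [41.9 48.5] u [ 99.8 105.8] v [-52.   39.8] [[682.5, -185.7], [6.4, 92.9], 10.6]
scene red85 [193, 262, 17, 13, 115] z [84.2 89.6] u [-23.   -9.9] v [-13.7  12.3] [[564.0, -205.3], [15.0, 27.0], 15.5]
13.3 [ 538.1 -203.7  180.5] uv -42.1 5.9 yaw 11.71 [-0.1  0.6 -1. ] 0.3426548062284002
```

View pics/7.png

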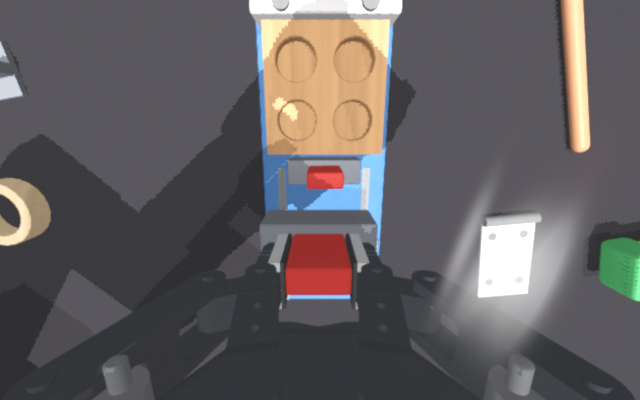

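The first plate stands square at rows 160–188 and is centred. The second hangs behind it, its tab at (320,262). I move 4 mm back and 5 mm sideways, then lower it.

```bash
python3 -m jog '[[[-1.5,-3,0],[0,0,0],1],[[-2.9,-5.8,-5],[0,0,0],1],[[-2.9,-5.8,-25],[0,0,0],1],[[-2.9,-5.8,-45],[0,0,0],1],[[-2.9,-5.8,-60],[0,0,0],1],[[-2.9,-5.8,-65],[0,0,0],1],[[-2.9,-5.8,-65],[0,0,0],1],[[-2.9,-5.8,-65],[0,0,0],1]]'
python3 near.py wrist | grep -E "red|^[0-9]"
python3 -m jog '[[[0,0,-5],[0,0,0],1],[[0,0,-15],[0,0,0],1],[[0,0,-26],[0,0,0],1],[[0,0,-35],[0,0,0],1],[[0,0,-40],[0,0,0],1],[[0,0,-43],[0,0,0],1],[[0,0,-44],[0,0,0],1],[[0,0,-44],[0,0,0],1]]'
python3 near.py wrist | grep -E "red|^[0-9]"
```

```text
time_s: 13.97
eef_pos: [535.2, -210.5, 115.8]
ee_rot: [0.0, 0.995, 0.101, 0.0]
force: [0.3, 0.1, -1.1]
grip_width: 0.342
wrist red [291, 172, 51, 33, 1589] z [52.7 89.6] u [-23.3 -10.1] v [-14.   14.1] [[564.0, -204.1], [13.6, 29.0], 11.9]
wrist red [285, 234, 67, 61, 3743] z [ 94.1 134. ] u [-52.6 -39.3] v [-15.4  13.4] [[535.7, -211.3], [14.8, 29.5], 11.1]
wrist red85 [291, 181, 51, 24, 1200] z [85.3 89.6] u [-23.3 -10.2] v [-14.1  14.4] [[564.0, -204.2], [13.5, 29.0], 11.1]
14.0167 [ 535.4 -210.6  116.3] uv -46.1 -0.2 yaw 11.65 [-0.5 -0.  -1.4] 0.3441714230753237
time_s: 14.68
eef_pos: [535.1, -210.2, 71.4]
ee_rot: [0.0, 0.995, 0.102, 0.0]
force: [-0.2, 0.1, -2.2]
grip_width: 0.343
wrist red [281, 184, 72, 112, 7063] z [49.2 89.6] u [-53.  -10.1] v [-14.8  14. ] [[533.7, -208.2], [75.3, 38.4], 14.3]
wrist red85 [281, 200, 72, 34, 2295] z [85.3 89.7] u [-23.7 -10.1] v [-14.2  14.4] [[563.7, -204.3], [14.5, 29.9], 12.0]
wrist red85 [285, 263, 67, 32, 2047] z [84.5 89.7] u [-52.9 -39.5] v [-15.1  13.8] [[535.3, -211.1], [14.6, 29.4], 11.0]
14.7333 [ 535.1 -210.3   71.4] uv -46.3 0.1 yaw 11.66 [ 0.1  0.2 -1.2] 0.3429653181819783
```

```bash
python3 -m jog '[[[-0.1,0.5,-0.5],[0,0,0],1],[[-0.1,0.5,-1.2],[0,0,0],1],[[-0.1,0.5,-1.2],[0,0,0],1],[[-0.1,0.5,-1.2],[0,0,0],0.5],[[-0.1,0.5,-1.2],[0,0,0],0.2],[[-0.1,0.5,-1.2],[0,0,0],0],[[-0.1,0.5,-1.2],[0,0,0],0],[[-0.1,0.5,-1.2],[0,0,0],0]]'
python3 -m jog '[[[0,0,10],[0,0,0],0],[[0,0,30],[0,0,0],0],[[0,0,60],[0,0,0],0],[[-10,-2,90],[0,0,0],0],[[-30,-6,110],[0,0,0],0],[[-46,-9.5,110],[0,0,0],0],[[-46,-9.5,110],[0,0,0],0],[[-46,-9.5,110],[0,0,0],0]]'
python3 near.py wrist side scene; cp pics/l_wrist.png pics/8.png
```

```text
time_s: 15.4
eef_pos: [534.9, -209.7, 70.0]
ee_rot: [-0.0, 0.995, 0.102, -0.0]
force: [-0.3, 0.3, -0.4]
grip_width: 0.998
time_s: 16.07
eef_pos: [488.8, -219.4, 180.9]
ee_rot: [0.0, 0.995, 0.101, 0.0]
force: [-0.1, -0.1, -0.1]
grip_width: 1.0
wrist work [258, 0, 121, 96, 6182] z [44.1 48.3] u [ 0.1 70. ] v [-51.   50.3] [[616.3, -193.7], [73.2, 104.4], 11.7]
wrist handle [297, 194, 42, 26, 996] z [52.1 92.1] u [-100.7  -88.4] v [-16.4  16.6] [[487.7, -219.9], [12.8, 34.4], 11.7]
wrist red [298, 104, 39, 20, 715] z [75.  89.9] u [-24.4 -11.4] v [-13.9  14.1] [[563.1, -204.3], [13.5, 28.6], 12.6]
wrist red [300, 142, 38, 20, 707] z [65.1 89.7] u [-53.4 -39.8] v [-15.1  13.9] [[535.0, -211.1], [13.7, 29.3], 12.0]
wrist dark top [253, 0, 40, 61, 1205] z [45.2 48.3] u [31.8 72.2] v [23.6 52.4] [[622.4, -154.7], [44.5, 31.9], 11.9]
wrist dark top [353, 0, 30, 96, 884] z [45.3 48.3] u [ 5.4 72.3] v [-53.3 -31.7] [[624.7, -234.2], [73.1, 24.1], 11.7]
wrist dark top [279, 102, 78, 28, 1330] z [42.5 45.8] u [-29.2  -5.6] v [-34.4  34.1] [[563.5, -204.6], [23.6, 69.7], 11.6]
wrist dark top [282
[... 2174 characters left out ...]
.7]
scene dark top [174, 269, 52, 33, 526] z [38.9 46.3] u [-57.5  -5. ] v [-34.3  35. ] [[549.3, -206.1], [55.4, 71.9], 11.6]
scene dark top [232, 300, 59, 56, 366] z [38.2 51.5] u [114.6 128. ] v [-58.9  58. ] [[704.6, -175.8], [14.4, 118.7], 5.1]
scene dark top [245, 302, 28, 26, 50] z [45.4 48.8] u [102.5 106.5] v [-21.   40.7] [[680.9, -170.3], [4.4, 62.5], 11.2]
scene red85 [181, 254, 18, 14, 121] z [84.4 89.5] u [-52.7 -39. ] v [-15.   14.4] [[535.8, -210.6], [14.9, 29.7], 15.0]
scene red85 [193, 261, 17, 14, 121] z [84.3 89.8] u [-23.9  -9.9] v [-13.4  14.2] [[563.6, -204.1], [15.6, 28.8], 16.9]
16.2167 [ 489.3 -219.   179.8] uv -92.9 0.9 yaw 11.67 [-0.  -0.5 -0.4] 0.9990583648676613
```

View pics/8.png

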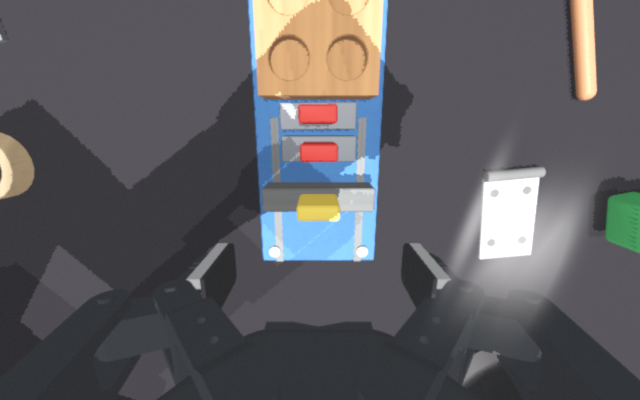

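Both plates stand square behind each other, tabs at (318,114) and (319,152), and the handle is at (318,207). Next I grip the handle.

```bash
python3 -m jog '[[[-2.2,-0.9,-30],[0,0,0],0],[[-2.2,-0.9,-60],[0,0,0],0],[[-2.2,-0.9,-85],[0,0,0],0],[[-2.2,-0.9,-100],[0,0,0],0],[[-2.2,-0.9,-107],[0,0,0],0],[[-2.2,-0.9,-107],[0,0,0],0],[[-2.2,-0.9,-107],[0,0,0],0.5],[[-2.2,-0.9,-107],[0,0,0],1]]' 50
python3 -m jog '[[[0,0,0],[0,0,0],1],[[0,0,0],[0,0,0],1],[[0,0,0],[0,0,0],1],[[0,0,0],[0,0,0],1],[[0,0,0],[0,0,0],1],[[0,0,0],[0,0,0],1],[[0,0,0],[0,0,0],1],[[0,0,0],[0,0,0],1]]'
python3 -m jog '[[[2.9,0.6,0],[0,0,0],1],[[5.9,1.2,0],[0,0,0],1],[[8.8,1.8,0],[0,0,0],1],[[11.7,2.4,0],[0,0,0],1],[[14.7,3.1,0],[0,0,0],1],[[17.6,3.7,0],[0,0,0],1],[[19.6,4.1,0],[0,0,0],1],[[19.6,4.1,0],[0,0,0],1]]'
python3 near.py wrist
```

```text
time_s: 16.88
eef_pos: [487.4, -220.4, 74.2]
ee_rot: [0.001, 0.995, 0.102, 0.001]
force: [-0.0, -0.3, 0.7]
grip_width: 0.751
time_s: 17.55
eef_pos: [486.9, -219.6, 74.1]
ee_rot: [-0.0, 0.995, 0.102, 0.0]
force: [-1.1, 6.2, 6.7]
grip_width: 0.413
time_s: 18.22
eef_pos: [506.7, -215.5, 74.1]
ee_rot: [-0.0, 0.995, 0.102, 0.0]
force: [-1.3, 5.3, 5.6]
grip_width: 0.412
wrist work [213, 0, 216, 110, 13535] z [43.3 48.2] u [ 0.2 49.5] v [-52.4  51.7] [[605.1, -196.1], [50.4, 107.1], 11.5]
wrist handle [278, 233, 81, 59, 4267] z [52.4 91.8] u [-80.5 -67.9] v [-17.3  17.3] [[506.5, -216.6], [16.0, 35.7], 12.2]
wrist red [281, 130, 74, 35, 2504] z [86.6 89.6] u [-23.9 -10.4] v [-14.2  14.5] [[562.4, -201.4], [16.4, 36.3], 19.0]
wrist red [285, 184, 70, 49, 3141] z [51.3 89.5] u [-53.5 -39.5] v [-14.9  13.7] [[529.5, -212.5], [28.3, 39.4], 4.7]
wrist dark top [254, 120, 128, 45, 2932] z [42.9 45.8] u [-28.8  -5.6] v [-34.2  34.3] [[563.5, -204.5], [23.8, 70.0], 12.2]
wrist dark top [259, 172, 122, 42, 3094] z [38.9 45.7] u [-58.1 -34.7] v [-35.   33.5] [[535.1, -211.2], [24.2, 70.1], 11.9]
wrist dark top [226, 218, 66, 41, 1722] z [39.4 48.1] u [-85.8 -63.2] v [19.4 53.8] [[500.3, -181.5], [23.2, 39.0], 12.2]
wrist dark top [346, 218, 65, 41, 1698] z [39.4 48.1] u [-85.9 -63.2] v [-54.4 -19.5] [[514.5, -251.3], [23.8, 38.4], 11.6]
wrist red85 [281, 130, 74, 35, 2503] z [86.7 89.6] u [-23.9 -10.4] v [-14.2  14.5] [[563.6, -204.3], [13.6, 29.8], 11.7]
wrist red85 [285, 200, 70, 33, 2221] z [85.2 89.6] u [-53.6 -39.6] v [-15.   13.7] [[534.9, -211.1], [14.8, 30.0], 13.0]
18.2667 [ 506.7 -215.5   74.1] uv -75.2 0.8 yaw 11.66 [-0.5  5.2  6. ] 0.4110664497785949
```

```bash
python3 -m jog '[[[2,0.4,0],[0,0,0],1],[[3.9,0.8,0],[0,0,0],1],[[5.9,1.2,0],[0,0,0],1],[[7.8,1.6,0],[0,0,0],1],[[9.3,1.9,0],[0,0,0],1],[[10.8,2.2,0],[0,0,0],1],[[11.8,2.4,0],[0,0,0],1],[[11.8,2.4,0],[0,0,0],1]]'
python3 near.py wrist | grep -E "work|dark|^[0-9]"
python3 -m jog '[[[0.5,0.1,0],[0,0,0],1],[[1,0.2,0],[0,0,0],1],[[1.5,0.3,0],[0,0,0],1],[[2,0.4,0],[0,0,0],1],[[2,0.4,0],[0,0,0],1],[[2,0.4,0],[0,0,0],1],[[2,0.4,0],[0,0,0],1],[[2,0.4,0],[0,0,0],1]]'
python3 near.py wrist | grep -E "work|dark|^[0-9]"
```

```text
time_s: 18.93
eef_pos: [518.0, -213.1, 74.1]
ee_rot: [-0.0, 0.995, 0.102, -0.0]
force: [-4.6, 4.7, 7.0]
grip_width: 0.413
wrist work [213, 0, 216, 132, 17847] z [44.8 48.3] u [ 0.7 60.8] v [-52.3  51.6] [[610.9, -194.9], [61.6, 107.0], 11.7]
wrist dark top [252, 131, 165, 1, 165] z [45.7 48.5] u [0.1 0.2] v [-52.   34.4] [[582.5, -209.6], [0.0, 87.8], 11.7]
wrist dark top [226, 139, 185, 120, 8558] z [42.6 47.9] u [-73.5  -4.2] v [-53.2  52.8] [[541.7, -209.2], [71.3, 110.1], 11.7]
18.9833 [ 517.9 -213.2   74.1] uv -63.7 0.8 yaw 11.66 [-3.7  4.3  7.6] 0.41711652426611995
time_s: 19.65
eef_pos: [519.8, -212.8, 74.1]
ee_rot: [-0.0, 0.995, 0.102, -0.0]
force: [-5.2, 4.5, 8.2]
grip_width: 0.415
wrist work [213, 0, 214, 135, 18569] z [44.7 48.3] u [ 0.5 62.6] v [-52.1  51.6] [[611.9, -194.7], [63.1, 106.8], 11.7]
wrist dark top [402, 27, 6, 19, 62] z [45.6 48.6] u [43.5 51.6] v [-43.7 -41.4] [[635.7, -232.9], [8.5, 2.5], 16.0]
wrist dark top [226, 139, 185, 120, 8555] z [42.6 47.9] u [-71.7  -2.3] v [-53.1  52.7] [[543.6, -208.6], [71.1, 110.2], 11.7]
19.7 [ 519.8 -212.8   74.1] uv -61.8 0.7 yaw 11.66 [-5.7  4.2  8.1] 0.41074284385536647
```

```bash
python3 -m jog '[[[0.4,0.1,0],[0,0,0],1],[[0.8,0.2,0],[0,0,0],1],[[1.2,0.25,0],[0,0,0],1],[[1.5,0.3,0],[0,0,0],1],[[1.5,0.3,0],[0,0,0],1],[[1.5,0.3,0],[0,0,0],1],[[1.5,0.3,0],[0,0,0],1],[[1.5,0.3,0],[0,0,0],1]]'
python3 -m jog '[[[0.4,0.1,0],[0,0,0],1],[[0.8,0.2,0],[0,0,0],1],[[1,0.2,0],[0,0,0],1],[[1,0.2,0],[0,0,0],1],[[1,0.2,0],[0,0,0],1],[[1,0.2,0],[0,0,0],1],[[1,0.2,0],[0,0,0],1],[[1,0.2,0],[0,0,0],1]]'
python3 near.py wrist | grep -E "work|dark|^[0-9]"
```

```text
time_s: 20.37
eef_pos: [521.3, -212.5, 74.1]
ee_rot: [-0.0, 0.995, 0.102, -0.0]
force: [-5.6, 5.1, 8.3]
grip_width: 0.413
time_s: 21.03
eef_pos: [522.0, -212.3, 74.1]
ee_rot: [-0.0, 0.995, 0.102, -0.001]
force: [-6.8, 4.0, 9.4]
grip_width: 0.412
wrist work [213, 0, 210, 140, 18847] z [44.7 48.2] u [ 0.7 64.5] v [-51.8  51.7] [[612.7, -194.5], [66.1, 106.9], 11.9]
wrist dark top [399, 0, 11, 47, 317] z [45.6 48.3] u [45.6 65.1] v [-44.5 -40.2] [[643.1, -231.0], [20.6, 4.8], 14.9]
wrist dark top [423, 0, 5, 27, 69] z [45.4 48.7] u [54.3 65.1] v [-52.8 -50.7] [[649.4, -239.5], [11.0, 2.0], 14.8]
wrist dark top [419, 28, 6, 36, 109] z [45.7 48.2] u [37.8 52.7] v [-52.8 -50.5] [[635.4, -242.4], [16.0, 2.4], 11.2]
wrist dark top [226, 139, 185, 120, 8429] z [42.7 47.9] u [-69.4  -0.6] v [-53.1  52.7] [[545.8, -208.6], [71.1, 110.1], 11.4]
21.0833 [ 522.  -212.3   74.1] uv -59.6 0.8 yaw 11.66 [-7.3  4.1  8.6] 0.4144575761894128
```

```bash
for i in 1 ; do python3 -m jog '[[[0.4,0.1,0],[0,0,0],1],[[0.8,0.2,0],[0,0,0],1],[[1,0.2,0],[0,0,0],1],[[1,0.2,0],[0,0,0],1],[[1,0.2,0],[0,0,0],1],[[1,0.2,0],[0,0,0],1],[[1,0.2,0],[0,0,0],1],[[1,0.2,0],[0,0,0],1]]'; done
python3 -m jog '[[[0.4,0.1,0],[0,0,0],1],[[0.8,0.2,0],[0,0,0],1],[[1,0.2,0],[0,0,0],1],[[1,0.2,0],[0,0,0],1],[[1,0.2,0],[0,0,0],1],[[1,0.2,0],[0,0,0],1],[[1,0.2,0],[0,0,0],1],[[1,0.2,0],[0,0,0],1]]'
```

```text
time_s: 21.75
eef_pos: [522.1, -212.3, 74.1]
ee_rot: [-0.001, 0.995, 0.102, -0.002]
force: [-14.2, 1.2, 12.2]
grip_width: 0.412
time_s: 22.42
eef_pos: [522.1, -212.3, 74.1]
ee_rot: [-0.001, 0.995, 0.102, -0.003]
force: [-21.0, 2.1, 15.0]
grip_width: 0.41
```

The jaw stopped dead: 2 mm of commanded travel gave no motion and 21 N. I release, lift clear and check.

```bash
python3 -m jog '[[[0,0,0],[0,0,0],0.5],[[0,0,0],[0,0,0],0.2],[[0,0,0],[0,0,0],0],[[0,0,0],[0,0,0],0],[[0,0,0],[0,0,0],0],[[0,0,20],[0,0,0],0],[[0,0,50],[0,0,0],0],[[0,0,85],[0,0,0],0]]'
python3 -m jog '[[[0,0,30],[0,0,0],0],[[-20,-4,50],[0,0,0],0],[[-40,-8,50],[0,0,0],0],[[-40,-8,50],[0,0,0],0],[[-40,-8,50],[0,0,0],0],[[-40,-8,50],[0,0,0],0],[[-40,-8,50],[0,0,0],0],[[-40,-8,50],[0,0,0],0]]'
python3 near.py wrist side | grep -vE "red "; cp pics/l_wrist.png pics/9.png; cp pics/l_side.png pics/10.png
```

```text
time_s: 23.08
eef_pos: [523.9, -211.8, 157.8]
ee_rot: [-0.001, 0.995, 0.102, -0.001]
force: [0.7, 0.4, 0.6]
grip_width: 1.005
time_s: 23.75
eef_pos: [485.0, -220.1, 207.6]
ee_rot: [-0.0, 0.995, 0.102, -0.0]
force: [-0.5, -0.7, -0.1]
grip_width: 0.998
wrist work [264, 0, 110, 95, 5296] z [44.2 48.3] u [ 0.3 73.2] v [-51.1  50.4] [[618.7, -193.1], [78.6, 104.1], 12.0]
wrist handle [298, 150, 41, 19, 566] z [62.1 92.1] u [-65.6 -52.8] v [-17.5  16.7] [[522.0, -213.1], [14.0, 35.3], 12.2]
wrist dark top [260, 0, 33, 67, 1000] z [45.2 48.3] u [32.3 78.5] v [25.6 52.4] [[623.5, -153.1], [54.5, 29.0], 11.5]
wrist dark top [310, 0, 16, 9, 78] z [45.5 48.4] u [72.4 79.1] v [-6.3  7.2] [[655.9, -184.2], [6.1, 14.7], 32.1]
wrist dark top [356, 0, 22, 95, 644] z [45.2 48.4] u [ 3.5 78.5] v [-53.4 -35.7] [[628.1, -236.1], [78.9, 19.0], 11.8]
wrist dark top [265, 88, 107, 80, 3983] z [42.9 48.1] u [-71.6   0.2] v [-52.7  52.3] [[547.8, -207.9], [76.8, 109.6], 11.7]
wrist red85 [301, 95, 35, 18, 585] z [86.8 89.6] u [-18.4  -5.6] v [-14.3  14.2] [[568.7, -203.4], [13.4, 28.8], 13.1]
wrist red85 [30
[... 217 characters left out ...]
7], 12.2]
side handle [357, 295, 23, 43, 670] z [51.1 91.1] u [-69.  -55.2] v [-17.1  17.5] [[524.6, -211.8], [24.8, 36.4], 12.7]
side dark top [444, 264, 64, 63, 237] z [38.9 51.8] u [108.4 122.6] v [-58.8  59.3] [[687.9, -178.1], [16.7, 120.8], 18.5]
side dark top [342, 297, 77, 72, 1686] z [38.7 47.5] u [-73.7  -2.1] v [-53.4  53.7] [[544.0, -207.8], [74.1, 110.5], 11.9]
side red85 [392, 288, 19, 19, 200] z [84.4 88.9] u [-20.8  -7.7] v [-13.6  14.7] [[566.3, -203.2], [14.2, 29.3], 9.5]
side red85 [376, 293, 20, 20, 217] z [84.2 89. ] u [-44.9 -31.2] v [-14.4  15.2] [[543.5, -208.2], [14.6, 30.1], 9.6]
23.85 [ 484.9 -220.1  207.7] uv -97.5 0.6 yaw 11.68 [-0.5 -0.3  0.3] 1.0004723625169325
```

View pics/9.png

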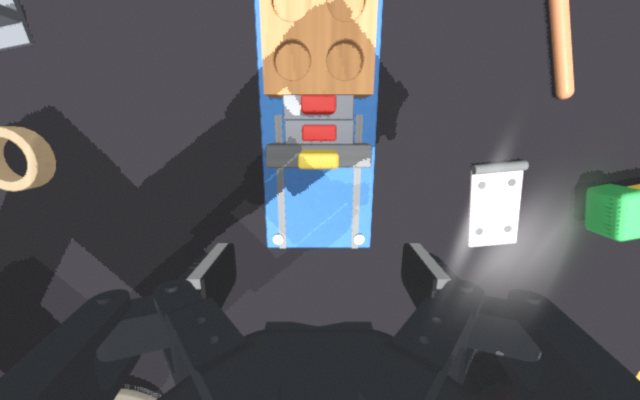

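View pics/10.png

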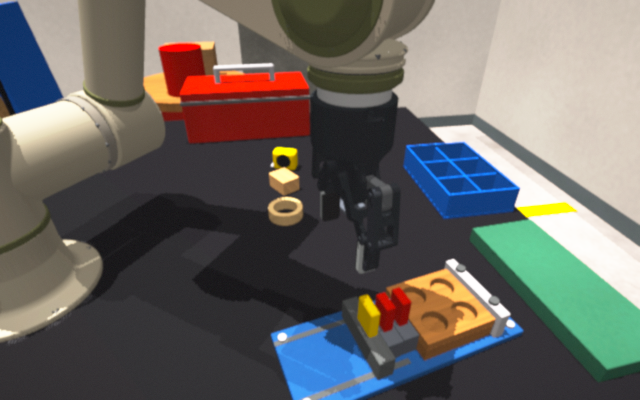

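The wrist view shows the stack closed up. The work's edge is at row 95, the tabs at (318,103) and (319,132), and the jaw right behind at row 155 with no visible gaps. In the side view both plates are upright and the gripper is clear.

```bash
python3 -c "
from rig import ctrl; print(ctrl.finish_job())"
```

```text
the job is handed in; nothing more can be done
None
```

Both spacer plates now stand upright on the bed between the work and the jaw, one behind the other, and the jaw is closed snug against them. I handed the job in at about 24 s.

- **Placing:** I set the plates in one at a time, each gripped by its red tab. I then slid the jaw by its yellow handle until it stopped dead: 2 mm of further commanded travel gave no motion and 21 N. I let go and lifted the gripper clear.
- **Fit after release:** The wrist camera put the plate tabs 24 mm apart, which is one plate thickness. The front plate's face measured at the work's edge, and no gaps showed in the picture.
- **Alignment:** Both plates were within about 0.5 mm of the work's centreline. They were square to it as a stack at 11.7° against a jig yaw of 11.7–12°.
- **Disagreements:** The side camera read positions along the jig about 2 mm shifted from the wrist camera, and its tab-top angles came out about 2° lower. That is within the stated calibration and small-patch noise. I did not check play by pulling the jaw back.

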